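# Snap a side-looking light sensor into its rail clips, lens up

## Task

Roll the round light sensor along the mat until the red lens in its side looks straight up, then pick it up and press it down into both snap clips on the aluminium rail until it snaps fully home: lens still up, its middle over the middle between the clips, plug end toward the rail's black end cap. Finish holding it there, fingers still on the sensor and pressing it down with at least 6 N while I lock the clips. Leave the relay, the coupling and the hex key where they are.

Things in the scene. Friction and masses are not known exactly. Their poses are not given: they have to be found in the camera images.
- sensor: round light sensor, cylinder 30 mm in diameter, 104 mm long (threaded metal barrel, black head), 0.14 kg, lying on the mat. Origin: middle of its axis. x: along the axis from plug end to lens end; z: out of the side that holds the red lens, so the lens looks along z. A brass plug stub (13 mm thick) sticks out at -x. At the start the lens looks sideways, about 80 degrees from up
- sensor_lens (a point): centre of the round red lens (14 mm, white surround), on the sensor's surface 40 mm from its middle. Under a fingertip that presses on the sensor's top and travels sideways, the sensor rolls without slipping (its axis travels half as far as the fingertip); the mat resists rolling a little, so it stays where it is left
- sensor_plug (a point): outer end of the sensor's brass plug stub, 66 mm from the sensor's middle
- rail: aluminium slot profile 40 x 40 x 140 mm, fixed on the mat, two black snap clips on top. Origin: centre of its underside; z up; x along the rail, black end cap at its -x end. Angle brackets stand out 38 mm to each side at its foot. Clips at x = -30 and +30 mm, each 10 mm long in x, 46 mm wide, their tops 84 mm above the origin: 50 mm are free between them for fingers
- clip_home (a point): where the sensor's middle lies when fully home: 64 mm above the rail's underside, 24 mm above its top, midway between the clips; axes like the rail's. The sprung jaws meet the barrel when its axis is 18 mm above home. Pressed straight down they spread; the push peaks at 10 to 20 N some 11 mm above home, drops to nothing by about 4 mm above home, and the barrel stops in V-shaped seats
- clip_seats: the two fixed black V-shaped seats of the clips, under the barrel; same origin and axes as the rail. The force between the sensor and these is the force with which it is pressed down
- board: grey board 245 x 440 mm with a blue-green antistatic mat, fixed; its top, on which everything stands, is 22 mm above the workbench; origin: centre of its underside
- relay: bystander: small clear plug-in relay, 36 x 28 x 48 mm, standing on the mat; origin: centre of its underside
- shaft_coupling: bystander: silvery shaft coupling, 43 x 40 x 34 mm, standing on the mat; origin: centre of its underside
- hex_key: bystander: bare steel hex key, 35 x 88 x 5 mm, lying on the mat; origin: centre of its underside
Not all that is in view belongs to the job. Several things have the shape of the sensor; the one meant has the colours described above.

How it is judged:
On the way, in this order (a step that is already met when the one before it is completed fails the run):
1. the sensor is rolled on the mat until its lens looks straight up (within 15 degrees) (angle between sensor's own z axis and vertical below 0.26 rad and height (world z) of sensor below 0.04 m and distance of sensor from where it was at the start of the episode above 0.01 m), for 0.2 s.
2. the sensor has snapped home in both clips (its middle within 3 mm in height and 12 mm along the rail of home) (z of sensor in the frame of clip_home between -0.003 and 0.003 m and distance between sensor and clip_home below 0.012 m and angle between the x axis of sensor and the x axis of clip_home, either way round below 0.07 rad), for 0.2 s.
At the end, for the whole second after the job is handed in: The sensor is home in both clips (middle within 3 mm in height and 12 mm in all of home, axis within 4 degrees of the rail), plug toward the black cap, lens within 15 degrees of straight up, at rest, fingers still on it, pressed into the seats with more than 5 N (all of step 2 and x of sensor_plug in the frame of clip_home below -0.04 m and angle between sensor's own z axis and vertical below 0.26 rad and contact force between sensor and clip_seats above 5 N and contact force between the fingers and sensor above 2 N and linear speed of sensor below 0.02 m/s); the arm keeps its last pose, push and grip.
It fails at once if the relay, the coupling or the hex key was moved (more than 15 mm) (distance of any of relay, shaft_coupling, hex_key from where it was at the start of the episode above 0.015 m).
It also fails if it takes over 67 s, if anything falls off the work surface, if the arm or the gripper's body presses on something with over 40 N, if the wrist force passes 120 N, or if a joint passes its speed limit or range.

## Robot

A 6-joint arm with a two-finger parallel gripper is mounted at the origin on a cart in front of the work surface, level with it; the furniture and walls round the work are solid. World frame = base frame: x ahead of the robot, y to its left, z up, the work surface at z = 0. Lengths are in m, angles in rad, forces in N, time in s.
With the tool pointing down it reaches from about 0.325 to 0.775 m from the base axis. Payload 5.5 kg.
Tool frame: the origin (TCP) lies on the centre line of the jaws, within the pads' length; the fingertips stand 22 mm ahead of it and the grasp point (between the pads) lies 3 mm ahead of it; z points along the fingers, y is the line along which they close (so a half turn about z gives the same grasp; the last joint's range is limited). The gripper opens to 88 mm and grips with 3 to 60 N. Pads are 20 mm wide; open, the fingers measure 115 mm over their backs; the gripper's body (75 mm by 178 mm) begins 61 mm behind the grasp point.
Start: joints at [1.09, 0.091, 1.231, -0, 1.82, -0.057], TCP at [0.247, 0.547, 0.245] pointing down, gripper open.
Joint ranges: [-2.87, 2.87], [-0.86, 2.18], [0.17, 2.46], [-1.51, 4.65], [0.06, 2.69], [-2.65, 2.65]. Speed limits (rad/s): [2.57, 2.57, 3.01, 3.14, 3.14, 3.14].

## Interface

Orientations are given as a 3x3 rotation matrix whose columns are the frame's x, y, z axes.
In Python, from cell import manip, imaging gives the robot as it stands. The module is installed in compiled form; this text tells all that it offers.
- The arm moves only by the tool arm_command, never from a script. Its arguments are lists of equal length, an entry for each row: "delta_pos": the shift along the world's x, y, z as a fraction of full scale, a list of three; "turn": the turn about the world's z as a fraction of full scale. In form: {"delta_pos": [[tx, ty, tz], ...], "turn": [turn, ...]}. A call has 1 to 10 rows; each row is the pose to reach, as a shift and turn from the pose commanded when the call began, turning the shorter way round; what a row does not reach only later rows make up. Full scale, the value 1, is 20 cm for a shift and 180 degrees for a turn. A row lasts 1/12 s, in which the tool goes at most 41.7 mm and 7.16 degrees, less where a joint would pass 70% of its speed; a pose out of reach is approached as far as the arm can. A call with a number of a shift or a turn outside -1 to 1 is refused whole. A call with a gripper value outside its range is refused whole. "jaw" is the closure, from -1 (fully open) to 1 (shut), set as the call begins (left out, the last holds). The fingers move at their own pace and stop on an object; the grip force is fixed at half the most. Time passes only in rows, so rows that repeat a pose let the fingers close. It gives the time, the measured TCP pose, the force, the opening and the grip force at its end, in the units of the state.
- manip.sense(): the state, without advancing time (a new reading comes with each control period).
- imaging.read_camera(name): name is "scene" or "top" or "wrist"; returns the picture (420x560x3 uint8, red, green, blue); there is no depth.
- imaging.camera_params(name): a dict with "fovy" (degrees; the focal length in pixels is half the picture's height over the tangent of half this angle, whatever the lens; pixels are square), "cx", "cy" (the principal point, pixels), "R" (3x3) and "t" (3): a world point X has camera coordinates R X + t; the wrist camera has in their place "hand_eye" (4x4, takes a point from camera to tool coordinates, whose origin is the TCP and whose axes are the flange's). Camera axes: x right, y down, z forward; pixel columns grow to the right and rows downward; lengths in m; the calibration is good to about 2 mm. The wrist camera is an equidistant fisheye: a pixel r from the principal point sees the ray r / f radians off the axis. A picture is of the moment at which its call begins: read the wrist's pose just before it. camera_params takes no time and is no camera call.
- manip.job_done(): hands the job in; it is judged then, once.
The state is a dict: "t": time; "joint_positions": joint angles; "qvel": joint speeds; "joint_torque": joint torques, N m; "tcp_pos": TCP position; "tcp_rot": TCP orientation; "wrist_force": force on the tool from outside, world axes, zero at the start; "wrist_torque": the same for the moment, N m; "gripper_width": opening from 0.0 (shut) to 1.0 (fully open); "grasp_force": force on a finger pad.
Only numpy, scipy, OpenCV 4.12 (cv2) and the standard library are available. Lean on these libraries where they do the work, as an engineer would, in place of code of your own. Each camera call takes 0.05 s, during which the arm holds its last target. There are 200 camera calls.

## Working session

There is one attempt and no reset: what is moved stays moved. The work goes in short steps, Python scripts to look and compute and a tool call to move; the robot and the scene stay as the last step left them, time stands still between calls to the robot, and variables do not carry over. Pictures are saved under pics/ and viewed, at most 10 in all, crops included, and the job is handed in when it is done.

Besides the shell and the picture viewer there is one more tool, called after "Request:" by a JSON object that holds its "fn" and its "kwargs", one argument or row to a line. arm_command: Moves the arm, as the interface text tells. Its arguments: {"type":"object","properties":{"delta_pos":{"type":"array","items":{"type":"array","items":{"type":"number"}}},"turn":{"type":"array","items":{"type":"number"}},"jaw":{"type":"number"}},"required":["delta_pos","turn"]}

```bash
mkdir -p pics; cat > h.py <<'E'
import numpy as np, cv2
from cell import manip, imaging
def cam(n):
    p=imaging.camera_params(n); return p
def ray(n,u,v,state=None):
    p=cam(n); f=210/np.tan(np.radians(p["fovy"])/2)
    a=np.array([(u-p["cx"])/f,(v-p["cy"])/f])
    if n=="wrist":
        r=np.hypot(*a); d=np.array([*(a/max(r,1e-9)*np.sin(r)),np.cos(r)])
        H=np.array(p["hand_eye"]); R=np.array(state["tcp_rot"])
        return R@H[:3,3]+np.array(state["tcp_pos"]), R@H[:3,:3]@d
    R=np.array(p["R"]);t=np.array(p["t"])
    return -R.T@t, R.T@np.array([a[0],a[1],1.])
def onplane(n,u,v,z,state=None):
    o,d=ray(n,u,v,state); return o+d*(z-o[2])/d[2]
def two(r1,r2):
    A=[];b=[]
    for o,d in (r1,r2):
        d=d/np.linalg.norm(d);P=np.eye(3)-np.outer(d,d);A.append(P);b.append(P@o)
    return np.linalg.lstsq(np.vstack(A),np.hstack(b),rcond=None)[0]
E
python3 - <<'E'
from h import *
s=manip.sense()
print(s["t"],s["tcp_pos"],s["tcp_rot"],s["gripper_width"])
ims=[]
for n in ("top","scene"):
    im=imaging.read_camera(n)[:,:,::-1]; cv2.imwrite(f"pics/{n}0.png",im)
    print(n,{k:np.round(v,3).tolist() for k,v in cam(n).items()})
E
```

```text
0.0 [0.24660101 0.54670545 0.24350533] [[-9.11542292e-01  4.11205394e-01 -8.79414190e-04]
 [ 4.11206323e-01  9.11540681e-01 -1.71634481e-03]
 [ 9.58515674e-05 -1.92614155e-03 -9.99998140e-01]] 1.0021257056027137
top {'fovy': 43.421, 'cx': 273.189, 'cy': 211.32, 'R': [[-0.009, -1.0, -0.026], [-0.991, 0.013, -0.136], [0.136, 0.025, -0.99]], 't': [0.207, 0.616, 0.979]}
scene {'fovy': 44.481, 'cx': 273.244, 'cy': 210.287, 'R': [[0.603, -0.798, -0.017], [-0.568, -0.414, -0.711], [0.56, 0.438, -0.703]], 't': [-0.199, 0.489, 0.689]}
```

View pics/top0.png

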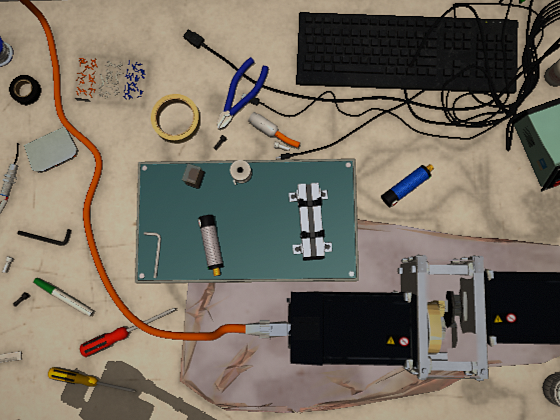

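View pics/scene0.png

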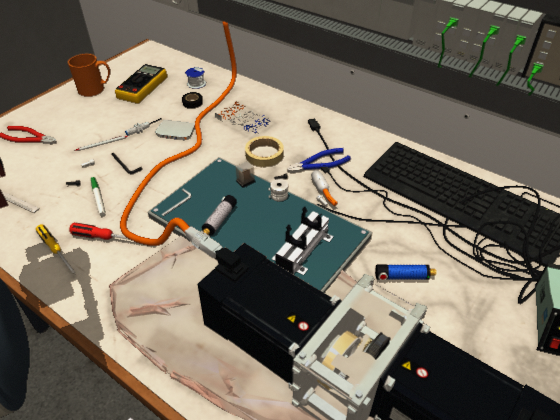

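The top view shows the sensor at about (210,245), head up at (207,222) and plug at (215,270). The rail is at (312,220), the hex key at (152,250), the relay at (193,175) and the coupling at (241,172). I'll enlarge the relevant parts.

```bash
python3 - <<'E'
from h import *
a=cv2.imread("pics/top0.png");b=cv2.imread("pics/scene0.png")
r=lambda i,y0,x0,h,w:cv2.resize(i[y0:y0+h,x0:x0+w],(400,300),interpolation=cv2.INTER_CUBIC)
m=np.vstack([np.hstack([r(a,205,170,75,100),r(a,173,265,96,128)]),np.hstack([r(b,183,170,75,100),r(b,203,255,75,100)])])
cv2.imwrite("pics/crop1.png",m)
for n,u,v,z in [("top",207,222,.037),("top",214,265,.037),("top",138,160,.022),("top",355,160,.022),("top",137,280,.022),("top",356,280,.022),("top",312,187,.062),("top",313,256,.062),("top",290,295,.1),("top",440,270,.1)]: print(u,v,onplane(n,u,v,z).round(4))
E
```

```text
207 222 [0.6    0.3298 0.037 ]
214 265 [0.5161 0.3155 0.037 ]
138 160 [0.7299 0.4733 0.022 ]
355 160 [0.7231 0.0357 0.022 ]
137 280 [0.4889 0.469  0.022 ]
356 280 [0.4849 0.0409 0.022 ]
312 187 [0.6621 0.1247 0.062 ]
313 256 [0.5302 0.1253 0.062 ]
290 295 [0.4589 0.1697 0.1   ]
440 270 [ 0.5008 -0.0995  0.1   ]
```

View pics/crop1.png

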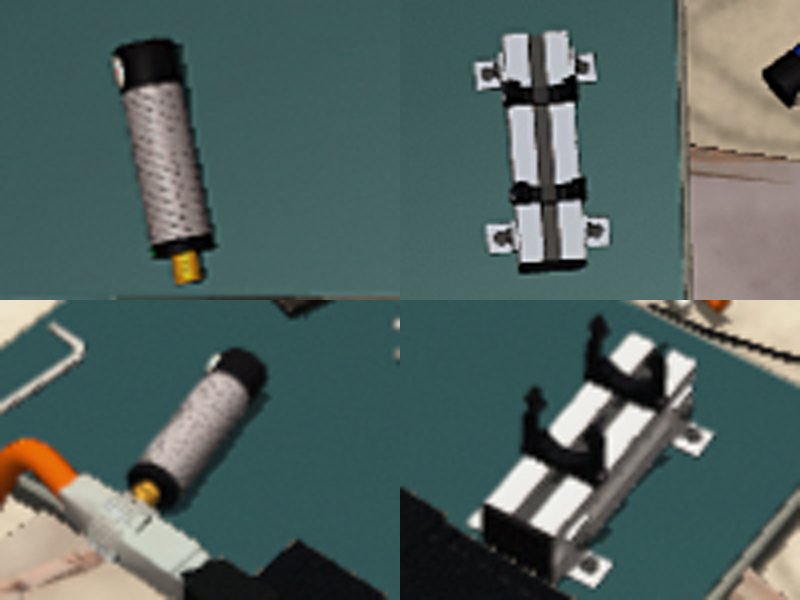

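The lens is on the sensor's left (+y) side at the head, and the rail's cap and the plug both face the robot. So the sensor must roll about 80° toward -y. Next I measure both precisely.

```bash
cat >> h.py <<'E'
def sensor_top(im):  # silhouette in top view -> ends of axis at z=.037
    roi=np.zeros(im.shape[:2],np.uint8); roi[200:278,175:290]=1
    hsv=cv2.cvtColor(im,cv2.COLOR_BGR2HSV)
    mat=cv2.inRange(hsv,(80,60,30),(100,255,255))
    m=((mat==0)&(roi>0)).astype(np.uint8)
    brass=(cv2.inRange(hsv,(15,120,60),(32,255,255))>0)&(roi>0)
    lens=(cv2.inRange(hsv,(0,120,60),(8,255,255))|cv2.inRange(hsv,(172,120,60),(180,255,255))>0)&(roi>0)
    return m,brass,lens
E
python3 - <<'E'
from h import *
im=cv2.imread("pics/top0.png")
m,b,l=sensor_top(im)
m=cv2.morphologyEx(m,cv2.MORPH_OPEN,np.ones((3,3)))
c=max(cv2.findContours(m,0,2)[0],key=cv2.contourArea)
r=cv2.minAreaRect(c);print("rect",r,"brass",np.argwhere(b).mean(0)[::-1],b.sum(),"red",l.sum())
c=cv2.boxPoints(r);c=c[np.argsort(c[:,1])]
h=c[:2].mean(0);p=c[2:].mean(0)
H=onplane("top",*h,.037);P=onplane("top",*p,.037);d=H-P
print("head",H,"plugend",P,"len",np.linalg.norm(d),"ang",np.degrees(np.arctan2(d[1],d[0])))
u=d/np.linalg.norm(d);print("mid",H-u*.052, P+u*.066)
F=onplane("top",308.4,183.6,.062);N=onplane("top",313.6,259.4,.062);d=F-N
print("rail",F,N,np.linalg.norm(d),np.degrees(np.arctan2(d[1],d[0])),(F+N)/2)
# scene rail top corners, crop scale 4
g=lambda x,y:(255+(x-400)/4,203+(y-300)/4)
for q in [(483,500),(553,530),(635,333),(695,362)]:print("scene",onplane("scene",*g(*q),.062).round(4))
E
```

```text
rect ((211.2905731201172, 245.04598999023438), (61.39195251464844, 16.938173294067383), 77.6192398071289) brass [216.02 271.38] 50 red 0
head [0.61374433 0.33440091 0.037     ] plugend [0.49679841 0.30792802 0.037     ] len 0.11990479682171767 ang 12.755001572147973
mid [0.56302753 0.32292022 0.037     ] [0.56116973 0.32249967 0.037     ]
rail [0.66879416 0.13143543 0.062     ] [0.52380978 0.1243143  0.062     ] 0.1451591534111688 2.811909685871693 [0.59630197 0.12787487 0.062     ]
scene [0.53  0.144 0.062]
scene [0.5348 0.1054 0.062 ]
scene [0.6702 0.1487 0.062 ]
scene [0.6708 0.1115 0.062 ]
```

Request:
{"fn": "arm_command", "kwargs": {
  "delta_pos": [
    [0.15,-0.1,0],
    [0.3,-0.2,0],
    [0.45,-0.3,0],
    [0.6,-0.4,0],
    [0.75,-0.5,0],
    [0.9,-0.6,0],
    [1,-0.7,0],
    [1,-0.7,0],
    [1,-0.7,0]
  ],
  "turn": [0.034,0.068,0.102,0.136,0.17,0.204,0.204,0.204,0.204],
  "jaw": 1
}}

```text
t: 0.85
tcp_pos: [0.4476, 0.4058, 0.2439]
tcp_rot: [[-0.977, -0.212, -0.001], [-0.212, 0.977, -0.001], [0.001, -0.0, -1.0]]
wrist_force: [-0.2, 0.5, 0.3]
gripper_width: 0.355
grasp_force: 0.0
```

Request:
{"fn": "arm_command", "kwargs": {
  "delta_pos": [
    [0.15,-0.1,0],
    [0.3,-0.2,0],
    [0.45,-0.3,0],
    [0.565,-0.387,0],
    [0.565,-0.387,-0.15],
    [0.565,-0.387,-0.3],
    [0.565,-0.387,-0.3],
    [0.565,-0.387,-0.3]
  ],
  "turn": [0,0,0,0,0,0,0,0]
}}

```text
t: 1.52
tcp_pos: [0.5579, 0.3302, 0.1823]
tcp_rot: [[-0.976, -0.217, -0.005], [-0.217, 0.976, -0.002], [0.005, -0.001, -1.0]]
wrist_force: [-0.2, -0.3, 0.9]
gripper_width: 0.007
grasp_force: 0.0
```

```bash
python3 - <<'E'
from h import *
s=manip.sense();im=imaging.read_camera("wrist")[:,:,::-1];cv2.imwrite("pics/w1.png",im)
print(s["tcp_pos"],s["gripper_width"],cam("wrist"))
np.savez("w1.npz",p=s["tcp_pos"],r=s["tcp_rot"])
E
```

```text
[0.55789537 0.33022982 0.18228375] 0.006575296492380877 {'fovy': 65.70646984690485, 'cx': 279.74280004774573, 'cy': 213.74378783113207, 'hand_eye': array([[ 2.44079685e-04, -9.63274256e-01, -2.68519364e-01,
         7.33462168e-02],
       [ 9.99999948e-01,  1.78044001e-04,  2.70276482e-04,
        -9.44357505e-04],
       [-2.12542115e-04, -2.68519416e-01,  9.63274249e-01,
        -1.41451183e-01],
       [ 0.00000000e+00,  0.00000000e+00,  0.00000000e+00,
         1.00000000e+00]])}
```

View pics/w1.png

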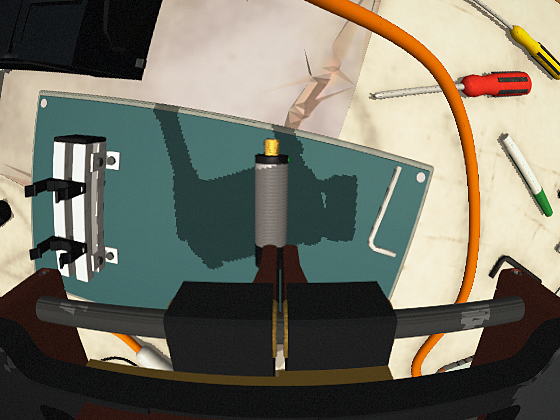

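The wrist view shows the barrel from the plug tip (271,138) to the fingers at (278,250). I check its axis and the rail in this view.

```bash
python3 - <<'E'
from h import *
z=np.load("w1.npz");s=dict(tcp_pos=z["p"],tcp_rot=z["r"])
for n,u,v,h in [("plugtip",271,138,.037),("shoulder",270,156,.04),("barrelL240",255,240,.037),("barrelR240",289,240,.037),("railnear",80,139,.062),("railnearR",105,137,.062),("railfarL",56,281,.062),("railfarR",101,278,.062)]:
    print(n,onplane("wrist",u,v,h,s).round(4))
E
```

```text
plugtip [0.4983 0.3081 0.037 ]
shoulder [0.5138 0.3107 0.04  ]
barrelL240 [0.5938 0.3134 0.037 ]
barrelR240 [0.5868 0.3445 0.037 ]
railnear [0.5277 0.1356 0.062 ]
railnearR [0.5221 0.1632 0.062 ]
railfarL [0.6846 0.1069 0.062 ]
railfarR [0.6618 0.1678 0.062 ]
```

Request:
{"fn": "arm_command", "kwargs": {
  "delta_pos": [
    [0,0,-0.2],
    [0,0,-0.4],
    [0,0,-0.5],
    [0,0,-0.5],
    [0,0,-0.5]
  ],
  "turn": [0,0,0,0,0]
}}

```text
t: 1.98
tcp_pos: [0.5597, 0.3304, 0.0863]
tcp_rot: [[-0.976, -0.216, 0.001], [-0.216, 0.976, 0.0], [-0.001, 0.0, -1.0]]
wrist_force: [0.2, 0.0, 0.2]
gripper_width: 0.006
grasp_force: 0.0
```

Request:
{"fn": "arm_command", "kwargs": {
  "delta_pos": [
    [0,0,-0.03],
    [0,0,-0.045],
    [0,0,-0.05],
    [0,0,-0.05],
    [0,0,-0.05]
  ],
  "turn": [0,0,0,0,0]
}}

```text
t: 2.4
tcp_pos: [0.5601, 0.3297, 0.0756]
tcp_rot: [[-0.977, -0.215, 0.001], [-0.215, 0.977, 0.001], [-0.001, 0.0, -1.0]]
wrist_force: [-1.0, -0.1, 0.2]
gripper_width: 0.008
grasp_force: 0.0
```

Request:
{"fn": "arm_command", "kwargs": {
  "delta_pos": [
    [0,0,-0.005],
    [0,0,-0.01],
    [0,0,-0.01],
    [0,0,-0.01]
  ],
  "turn": [0,0,0,0]
}}

```text
t: 2.73
tcp_pos: [0.5601, 0.3298, 0.0738]
tcp_rot: [[-0.977, -0.215, 0.001], [-0.215, 0.977, 0.001], [-0.002, 0.001, -1.0]]
wrist_force: [-1.1, 0.1, 4.7]
gripper_width: 0.005
grasp_force: 2.4
```

Request:
{"fn": "arm_command", "kwargs": {
  "delta_pos": [
    [0.004,-0.018,0],
    [0.008,-0.036,0],
    [0.012,-0.054,0],
    [0.016,-0.072,0],
    [0.02,-0.09,0],
    [0.0245,-0.107,0],
    [0.0245,-0.107,0],
    [0.0245,-0.107,0]
  ],
  "turn": [0,0,0,0,0,0,0,0]
}}

```text
t: 3.4
tcp_pos: [0.5648, 0.3079, 0.074]
tcp_rot: [[-0.977, -0.215, 0.001], [-0.215, 0.977, 0.0], [-0.001, 0.0, -1.0]]
wrist_force: [-2.5, -1.3, 7.3]
gripper_width: 0.011
grasp_force: 3.8
```

Request:
{"fn": "arm_command", "kwargs": {
  "delta_pos": [
    [0,0,0.05],
    [0,0,0.05],
    [-0.015,0.065,0.05],
    [-0.015,0.065,0.05],
    [-0.015,0.065,0.05]
  ],
  "turn": [0,0,0,0,0]
}}

```text
t: 3.82
tcp_pos: [0.5611, 0.322, 0.0819]
tcp_rot: [[-0.976, -0.217, -0.001], [-0.217, 0.976, -0.0], [0.001, -0.0, -1.0]]
wrist_force: [-0.1, 0.5, -0.4]
gripper_width: 0.005
grasp_force: 0.0
```

```bash
cat > look.py <<'E'
from h import *
import sys
n=sys.argv[1]
a=imaging.read_camera("top")[:,:,::-1];b=imaging.read_camera("scene")[:,:,::-1]
r=lambda i,y0,x0,h,w:cv2.resize(i[y0:y0+h,x0:x0+w],(400,300),interpolation=cv2.INTER_CUBIC)
m,br,l=sensor_top(a.copy())
for nm,w in (("brass",br),("red",l)):
    if w.sum(): q=np.argwhere(w).mean(0)[::-1]; print(nm,w.sum(),q,onplane("top",*q,.037 if nm=="brass" else .05))
cv2.imwrite(f"pics/{n}.png",np.hstack([r(a,205,170,75,100),r(b,183,170,75,100)]))
E
python3 look.py l1
```

```text
brass 51 [221.7254902  269.47058824] [0.50738237 0.30051972 0.037     ]
```

View pics/l1.png

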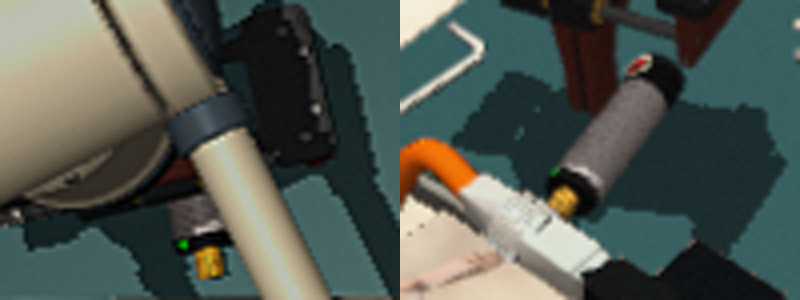

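The scene view shows the lens partly rolled up at crop (638,67), which is pixel (229.5,199.8). I compute its angle by casting that ray onto the barrel.

```bash
cat >> h.py <<'E'
def lens_angle(n,px,P0,ang,st=None):
    # ray vs cylinder radius .015 through P0 along ang; angle from up toward +left normal
    o,d=ray(n,*px,st); a=np.radians(ang);ux=np.array([np.cos(a),np.sin(a),0]);uy=np.array([-np.sin(a),np.cos(a),0])
    q=o-P0; A=np.array([q@uy,q[2]]);B=np.array([d@uy,d[2]])
    k=np.roots([B@B,2*A@B,A@A-.015**2])
    if np.iscomplex(k).any(): k=np.array([-(A@B)/(B@B)]);print("miss")
    X=o+d*k.real.min(); w=X-P0
    return np.degrees(np.arctan2(w@uy,w[2])), w@ux
E
python3 - <<'E'
from h import *
print(onplane("top",216.02,271.38,.037)-onplane("top",221.725,269.47,.037))
im=cv2.imread("pics/l1.png");hsv=cv2.cvtColor(im,cv2.COLOR_BGR2HSV)
r=((cv2.inRange(hsv,(0,110,60),(8,255,255))|cv2.inRange(hsv,(172,110,60),(180,255,255)))>0);r[:,:560]=0;r[140:]=0;r[:,670:]=0;r[:45]=0
w=(cv2.inRange(hsv,(0,0,140),(180,70,255))>0);w[:,:600]=0;w[100:]=0
for m in(r,r|w):
  q=np.argwhere(m).mean(0)[::-1];px=(170+(q[0]-400)/4,183+q[1]/4)
  for off in (0,.004):print(m.sum(),q,lens_angle("scene",px,np.array([.5652,.3118+off,.037]),12.7))
E
```

```text
[-0.00355763  0.01102912  0.        ]
126 [636.66666667  64.99206349] (np.float64(24.67481968530188), np.float64(0.03857799060895271))
126 [636.66666667  64.99206349] (np.float64(6.256046615564191), np.float64(0.03653920560057377))
228 [684.55701754  54.03070175] (np.float64(-51.440625107363196), np.float64(0.06093953946746098))
228 [684.55701754  54.03070175] (np.float64(-66.73632218048685), np.float64(0.06324309010171887))
```

Request:
{"fn": "arm_command", "kwargs": {
  "delta_pos": [
    [0.003,-0.015,-0.02],
    [0.003,-0.015,-0.04],
    [0.003,-0.015,-0.05],
    [0.003,-0.015,-0.05],
    [0.006,-0.029,-0.05],
    [0.01,-0.046,-0.05],
    [0.014,-0.063,-0.05],
    [0.018,-0.081,-0.05],
    [0.022,-0.098,-0.05],
    [0.022,-0.098,-0.05]
  ],
  "turn": [0,0,0,0,0,0,0,0,0,0]
}}

```text
t: 4.75
tcp_pos: [0.5663, 0.3009, 0.0742]
tcp_rot: [[-0.977, -0.215, 0.001], [-0.215, 0.977, 0.0], [-0.001, 0.0, -1.0]]
wrist_force: [-2.6, -1.1, 7.3]
gripper_width: 0.003
grasp_force: 4.0
```

Request:
{"fn": "arm_command", "kwargs": {
  "delta_pos": [
    [0,0,0.1],
    [0.0,0,0.3],
    [0.2,0.05,0.5],
    [0.4,0.09,0.6],
    [0.44,0.1,0.6],
    [0.44,0.1,0.6],
    [0.44,0.1,0.6]
  ],
  "turn": [0,0,0,0,0,0,0],
  "jaw": -1
}}

```text
t: 5.33
tcp_pos: [0.6548, 0.3212, 0.1909]
tcp_rot: [[-0.977, -0.214, -0.002], [-0.214, 0.977, -0.001], [0.002, -0.0, -1.0]]
wrist_force: [0.2, 0.3, -0.2]
gripper_width: 0.498
grasp_force: 0.0
```

```bash
python3 - <<'E'
from h import *
s=manip.sense();im=imaging.read_camera("wrist")[:,:,::-1];cv2.imwrite("pics/w2.png",im)
np.savez("w2.npz",p=s["tcp_pos"],r=s["tcp_rot"])
hsv=cv2.cvtColor(im,cv2.COLOR_BGR2HSV)
r=(((cv2.inRange(hsv,(0,130,60),(6,255,255))|cv2.inRange(hsv,(174,130,60),(180,255,255)))>0)).astype(np.uint8)
n,_,st,c=cv2.connectedComponentsWithStats(r)
for i in range(1,n):
    if st[i,4]>15:print(st[i],c[i])
E
```

```text
[475   2  64  24 978] [505.299591    13.12678937]
[275 147  15  14 158] [282.20886076 153.6835443 ]
```

View pics/w2.png

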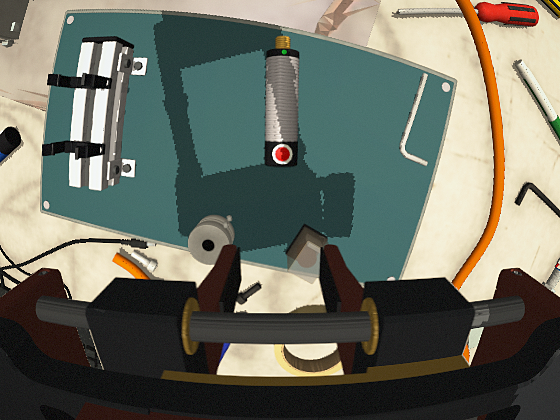

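The wrist view shows the lens at (282.2,153.7), nearly centred on the barrel. The head ends at about (282,166) and the plug tip is at about (285,36).

```bash
python3 - <<'E'
from h import *
z=np.load("w2.npz");s=dict(tcp_pos=z["p"],tcp_rot=z["r"])
im=cv2.imread("pics/w2.png");hsv=cv2.cvtColor(im,cv2.COLOR_BGR2HSV)
mat=cv2.inRange(hsv,(80,60,20),(100,255,255))
for v in (60,75,90,105,120,130,150,158):
    row=(hsv[v,:,1]<70)|((hsv[v,:,2]<45)&(mat[v]==0)); u=282
    L=u
    while mat[v,L]==0:L-=1
    R=u
    while mat[v,R]==0:R+=1
    print(v,L+.5,R-.5,((L+R)/2),onplane("wrist",(L+R)/2,v,.037,s).round(4))
P=onplane("wrist",285,36,.037,s);print("plugtip",P)
lp=onplane("wrist",282.2,153.7,.052,s);print("lens",lp, "len", np.linalg.norm(lp[:2]-P[:2]))
E
```

```text
60 265.5 298.5 282.0 [0.5238 0.2935 0.037 ]
75 265.5 298.5 282.0 [0.5376 0.2965 0.037 ]
90 264.5 298.5 281.5 [0.5513 0.2991 0.037 ]
105 264.5 297.5 281.0 [0.5648 0.3016 0.037 ]
120 264.5 298.5 281.5 [0.578 0.305 0.037]
130 264.5 297.5 281.0 [0.587  0.3065 0.037 ]
150 264.5 297.5 281.0 [0.6048 0.3104 0.037 ]
158 264.5 296.5 280.5 [0.612  0.3115 0.037 ]
plugtip [0.50067712 0.29120364 0.037     ]
lens [0.60659526 0.31182224 0.052     ] len 0.10790634694528654
```

Request:
{"fn": "arm_command", "kwargs": {
  "delta_pos": [
    [-0.15,-0.03,0],
    [-0.3,-0.06,0],
    [-0.44,-0.095,0],
    [-0.4415,-0.095,-0.1],
    [-0.4415,-0.095,-0.25],
    [-0.4415,-0.095,-0.4],
    [-0.4415,-0.095,-0.55],
    [-0.4415,-0.095,-0.6],
    [-0.4415,-0.095,-0.6]
  ],
  "turn": [0,0,0,0,0,0,0,0,0]
}}

```text
t: 6.13
tcp_pos: [0.5624, 0.3013, 0.0681]
tcp_rot: [[-0.976, -0.216, -0.007], [-0.216, 0.976, -0.003], [0.008, -0.002, -1.0]]
wrist_force: [0.2, 0.0, -0.5]
gripper_width: 1.001
grasp_force: 0.0
```

Request:
{"fn": "arm_command", "kwargs": {
  "delta_pos": [
    [0.01,0,-0.05],
    [0.01,0,-0.1],
    [0.01,0,-0.1],
    [0.01,0,-0.1],
    [0.01,0,-0.1]
  ],
  "turn": [0,0,0,0,0]
}}

```text
t: 6.55
tcp_pos: [0.5682, 0.3027, 0.0537]
tcp_rot: [[-0.977, -0.215, 0.001], [-0.215, 0.977, 0.001], [-0.001, 0.0, -1.0]]
wrist_force: [1.3, -0.4, 0.7]
gripper_width: 1.002
grasp_force: 0.0
```

Request:
{"fn": "arm_command", "kwargs": {
  "delta_pos": [
    [-0.008,-0.002,-0.03],
    [-0.008,-0.002,-0.03],
    [-0.008,-0.002,-0.03]
  ],
  "turn": [0,0,0]
}}

```text
t: 6.8
tcp_pos: [0.5659, 0.302, 0.0463]
tcp_rot: [[-0.977, -0.215, -0.0], [-0.215, 0.977, -0.0], [0.001, -0.0, -1.0]]
wrist_force: [-0.6, -0.6, 0.3]
gripper_width: 1.002
grasp_force: 0.0
```

Request:
{"fn": "arm_command", "kwargs": {
  "delta_pos": [
    [0,0,0],
    [0,0,0],
    [0,0,0],
    [0,0,0],
    [0,0,0],
    [0,0,0],
    [0,0,0],
    [0,0,0],
    [0,0,0],
    [0,0,0]
  ],
  "turn": [0,0,0,0,0,0,0,0,0,0],
  "jaw": 1
}}

```text
t: 7.63
tcp_pos: [0.5661, 0.3022, 0.0466]
tcp_rot: [[-0.977, -0.215, -0.0], [-0.215, 0.977, 0.0], [-0.0, 0.0, -1.0]]
wrist_force: [-0.7, -0.0, -0.0]
gripper_width: 0.336
grasp_force: 29.9
```

Request:
{"fn": "arm_command", "kwargs": {
  "delta_pos": [
    [0,0,0.1],
    [0,0,0.25],
    [0,0,0.4],
    [0,0,0.55],
    [0,-0.05,0.65],
    [0,-0.1,0.65],
    [0,-0.15,0.65],
    [0,-0.15,0.65]
  ],
  "turn": [0,0,0,0,-0.01,-0.03,-0.055,-0.055]
}}

```text
t: 8.3
tcp_pos: [0.5664, 0.2707, 0.177]
tcp_rot: [[-0.999, -0.04, 0.001], [-0.04, 0.999, -0.001], [-0.001, -0.001, -1.0]]
wrist_force: [-0.2, -0.1, -2.0]
gripper_width: 0.337
grasp_force: 29.9
```

```bash
python3 - <<'E'
from h import *
a=cv2.imread("pics/top0.png");b=cv2.imread("pics/w2.png");c=cv2.imread("pics/scene0.png")
s=manip.sense();d=imaging.read_camera("wrist")[:,:,::-1];cv2.imwrite("pics/w3.png",d);np.savez("w3.npz",p=s["tcp_pos"],r=s["tcp_rot"])
r=lambda i,y0,x0,h,w,k:cv2.resize(i[y0:y0+h,x0:x0+w],(w*k,h*k),interpolation=cv2.INTER_CUBIC)
m=np.zeros((600,800,3),np.uint8)
m[:500,:300]=r(a,175,282,100,60,5)     # top (282,175) k5
m[:500,300:600]=r(c,205,270,100,60,5)  # scene
m[:,600:]=r(b,30,40,200,100,3)[:600,:200] if False else cv2.resize(b[30:210,40:140],(200,360)).repeat(1,0)[:0] if False else 0
m[:510,600:800]=r(b,30,40,170,66,3)[:, :198].shape and cv2.resize(b[30:200,40:106+0+1],(200,510),interpolation=cv2.INTER_CUBIC)
cv2.imwrite("pics/rail.png",m)
E
```

```text
(no output)
```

View pics/rail.png

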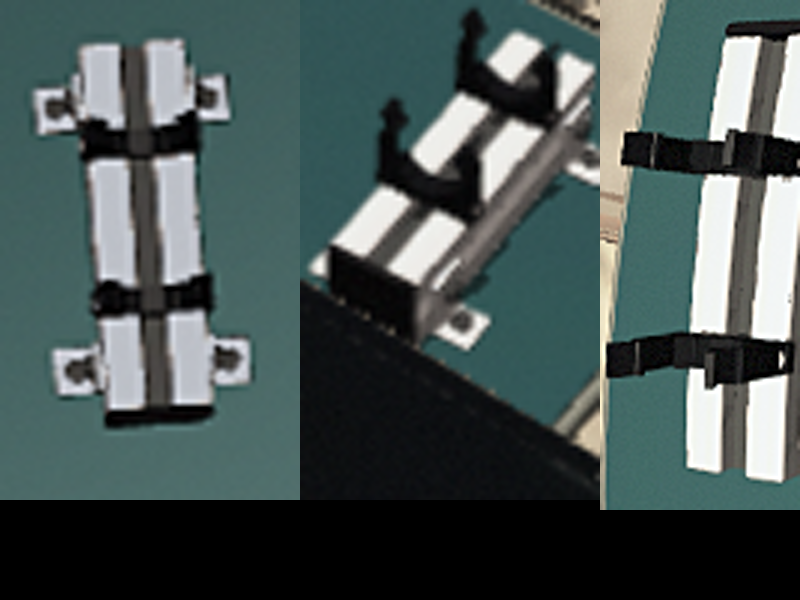

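View pics/w3.png

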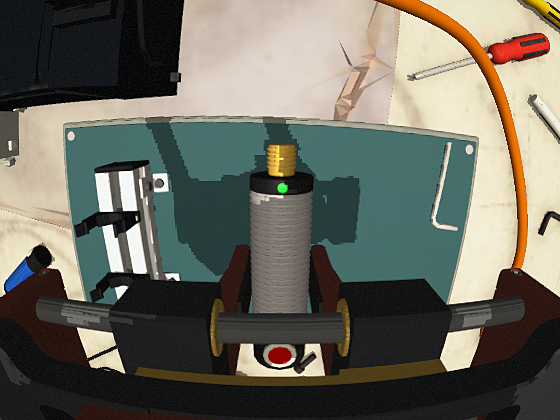

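The rail crop shows the rail corners clearly in all three views, with the cap at the robot end. The wrist view w3 shows the sensor gripped with its lens up at (280,356). I now locate the rail's middle.

```bash
python3 - <<'E'
from h import *
z=np.load("w2.npz");s=dict(tcp_pos=z["p"],tcp_rot=z["r"])
T=lambda x,y:(282+x/5,175+y/5); S=lambda x,y:(270+(x-300)/5,205+y/5); W=lambda x,y:(40+(x-600)/2.985,30+y/3)
pr=lambda k,X:print(k,X.round(4))
t={k:onplane("top",*T(*v),.062) for k,v in dict(fl=(80,45),fr=(187,40),nl=(105,416),nr=(213,410),fs=(133,43),ns=(160,408)).items()}
w={k:onplane("wrist",*W(*v),.062,s) for k,v in dict(fs=(735,468),ns=(772,38),fl=(687,468)).items()}
c={k:onplane("scene",*S(*v),.062) for k,v in dict(fl=(512,32),fr=(597,68),nl=(330,248),nr=(415,288)).items()}
for d in (t,w,c):
  for k in d:pr(k,d[k])
pr("two fs",two(ray("top",*T(133,43)),ray("wrist",*W(735,468),s)))
pr("two ns",two(ray("top",*T(160,408)),ray("wrist",*W(772,38),s)))
pr("two fl",two(ray("top",*T(80,45)),ray("scene",*S(512,32))))
pr("two nl",two(ray("top",*T(105,416)),ray("scene",*S(330,248))))
pr("two nr",two(ray("top",*T(213,410)),ray("scene",*S(415,288))))
# clip tops: left (+y) jaw tip in scene and wrist
# sensor check in w3
z=np.load("w3.npz");s3=dict(tcp_pos=z["p"],tcp_rot=z["r"]);az=z["p"][2]-.0096
pr("plug tip",onplane("wrist",282,145,az,s3)); pr("lens",onplane("wrist",280.5,356,az+.015,s3));print(z["p"])
for v in (200,300):
  pr(v,onplane("wrist",{200:279.5,300:280}[v],v,az,s3))
E
```

```text
fl [0.6683 0.1514 0.062 ]
fr [0.6697 0.1104 0.062 ]
nl [0.5263 0.1442 0.062 ]
nr [0.5281 0.1036 0.062 ]
fs [0.6688 0.1311 0.062 ]
ns [0.5291 0.1235 0.062 ]
fs [0.67   0.1324 0.062 ]
ns [0.5337 0.1226 0.062 ]
fl [0.6737 0.1123 0.062 ]
fl [0.6682 0.1508 0.062 ]
fr [0.6713 0.1103 0.062 ]
nl [0.527  0.1412 0.062 ]
nr [0.5302 0.1027 0.062 ]
two fs [0.6699 0.1311 0.0601]
two ns [0.5313 0.1226 0.0606]
two fl [0.6685 0.1512 0.0614]
two nl [0.5273 0.1431 0.0602]
two nr [0.5287 0.1029 0.0632]
plug tip [0.5024 0.2683 0.1674]
lens [0.61   0.272  0.1824]
[0.56640739 0.27070036 0.17696825]
200 [0.5286 0.2682 0.1674]
300 [0.5832 0.2707 0.1674]
```

Request:
{"fn": "arm_command", "kwargs": {
  "delta_pos": [
    [0.03,-0.12,0],
    [0.06,-0.26,0],
    [0.09,-0.42,0],
    [0.12,-0.58,0],
    [0.153,-0.7,0],
    [0.153,-0.719,0],
    [0.153,-0.719,0],
    [0.153,-0.719,0],
    [0.153,-0.719,0]
  ],
  "turn": [0.0045,0.0045,0.0045,0.0045,0.0045,0.0045,0.0045,0.0045,0.0045]
}}

```text
t: 9.1
tcp_pos: [0.5964, 0.1297, 0.1763]
tcp_rot: [[-0.998, -0.061, -0.001], [-0.061, 0.998, 0.001], [0.001, 0.001, -1.0]]
wrist_force: [-0.0, 0.4, -1.3]
gripper_width: 0.332
grasp_force: 29.9
```

Request:
{"fn": "arm_command", "kwargs": {
  "delta_pos": [
    [0,0,-0.05],
    [0,0,-0.1],
    [0,0,-0.15],
    [0,0,-0.15],
    [0,0,-0.15],
    [0,0,-0.15]
  ],
  "turn": [0,0,0,0,0,0]
}}

```text
t: 9.6
tcp_pos: [0.5966, 0.1284, 0.1464]
tcp_rot: [[-0.998, -0.059, -0.0], [-0.059, 0.998, -0.0], [0.0, -0.0, -1.0]]
wrist_force: [-0.6, 0.3, -2.0]
gripper_width: 0.332
grasp_force: 29.9
```

```bash
python3 - <<'E'
from h import *
s=manip.sense();print(s["tcp_pos"],s["tcp_rot"])
d=imaging.read_camera("wrist")[:,:,::-1];b=imaging.read_camera("scene")[:,:,::-1]
np.savez("w4.npz",p=s["tcp_pos"],r=s["tcp_rot"]);cv2.imwrite("pics/w4.png",d);cv2.imwrite("pics/s4.png",b)
m=np.zeros((600,800,3),np.uint8);m[:600,:400]=cv2.resize(d[80:380,180:380],(400,600));m[:480,400:]=cv2.resize(b[170:290,245:345],(400,480),interpolation=cv2.INTER_CUBIC)
cv2.imwrite("pics/c4.png",m)
E
```

```text
[0.59661088 0.12844897 0.14642265] [[-9.98275133e-01 -5.87074798e-02 -4.35619570e-04]
 [-5.87074413e-02  9.98275226e-01 -1.00765359e-04]
 [ 4.40783905e-04 -7.50174415e-05 -9.99999900e-01]]
```

View pics/c4.png

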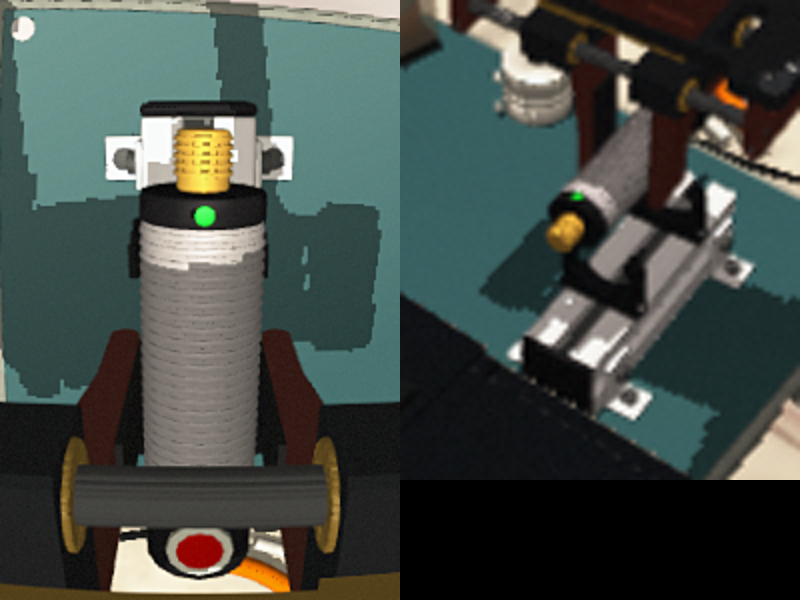

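The wrist view shows the sensor aligned with the rail, with the bracket and cap centred at crop column 199, the barrel at about 202 and the lens at 200. Lens up, plug toward the cap. Now I descend.

Request:
{"fn": "arm_command", "kwargs": {
  "delta_pos": [
    [0,-0.005,-0.05],
    [0,-0.005,-0.1],
    [0,-0.005,-0.14],
    [0,-0.005,-0.14],
    [0,-0.005,-0.14]
  ],
  "turn": [0,0,0,0,0]
}}

```text
t: 10.12
tcp_pos: [0.5961, 0.1272, 0.1171]
tcp_rot: [[-0.998, -0.058, -0.002], [-0.058, 0.998, -0.0], [0.002, -0.0, -1.0]]
wrist_force: [0.8, -0.1, -1.3]
gripper_width: 0.336
grasp_force: 29.9
```

Request:
{"fn": "arm_command", "kwargs": {
  "delta_pos": [
    [0,0,-0.02],
    [0,0,-0.04],
    [0,0,-0.05],
    [0,0,-0.05],
    [0,0,-0.05]
  ],
  "turn": [0,0,0,0,0]
}}

```text
t: 10.53
tcp_pos: [0.5977, 0.1279, 0.1114]
tcp_rot: [[-0.998, -0.059, 0.004], [-0.059, 0.998, 0.001], [-0.004, 0.001, -1.0]]
wrist_force: [-2.1, 2.1, 7.2]
gripper_width: 0.337
grasp_force: 29.9
```

Request:
{"fn": "arm_command", "kwargs": {
  "delta_pos": [
    [0,0,-0.015],
    [0,0,-0.03],
    [0,0,-0.045],
    [0,0,-0.05],
    [0,0,-0.05]
  ],
  "turn": [0,0,0,0,0]
}}

```text
t: 10.95
tcp_pos: [0.5992, 0.128, 0.1026]
tcp_rot: [[-0.998, -0.059, 0.009], [-0.059, 0.998, 0.002], [-0.009, 0.001, -1.0]]
wrist_force: [2.6, 2.0, 4.0]
gripper_width: 0.336
grasp_force: 29.9
```

Request:
{"fn": "arm_command", "kwargs": {
  "delta_pos": [
    [0,0,-0.015],
    [0,0,-0.03],
    [0,0,-0.04],
    [0,0,-0.04],
    [0,0,-0.04]
  ],
  "turn": [0,0,0,0,0]
}}

```text
t: 11.37
tcp_pos: [0.5979, 0.1279, 0.0952]
tcp_rot: [[-0.998, -0.059, 0.005], [-0.059, 0.998, 0.001], [-0.005, 0.001, -1.0]]
wrist_force: [-4.5, 1.2, 17.2]
gripper_width: 0.334
grasp_force: 30.0
```

Request:
{"fn": "arm_command", "kwargs": {
  "delta_pos": [
    [0,0,0],
    [0,0,0],
    [0,0,0],
    [0,0,0],
    [0,0,0],
    [0,0,0]
  ],
  "turn": [0,0,0,0,0,0]
}}

```text
t: 11.87
tcp_pos: [0.5979, 0.1279, 0.0952]
tcp_rot: [[-0.998, -0.059, 0.005], [-0.059, 0.998, 0.001], [-0.005, 0.001, -1.0]]
wrist_force: [-5.2, 1.1, 16.0]
gripper_width: 0.334
grasp_force: 30.0
```

```bash
python3 - <<'E'
from h import *
s=manip.sense();print(s["t"],s["tcp_pos"],s["wrist_force"],s["wrist_torque"])
d=imaging.read_camera("wrist")[:,:,::-1];b=imaging.read_camera("scene")[:,:,::-1]
m=np.zeros((600,800,3),np.uint8);m[:600,:400]=cv2.resize(d[80:380,180:380],(400,600));m[:480,400:]=cv2.resize(b[170:290,245:345],(400,480),interpolation=cv2.INTER_CUBIC)
cv2.imwrite("pics/c5.png",m)
E
```

```text
11.8667 [0.59789031 0.12789464 0.09515632] [-5.17147006  1.08050744 16.03399034] [0.12198058 0.80016465 0.07196263]
```

View pics/c5.png

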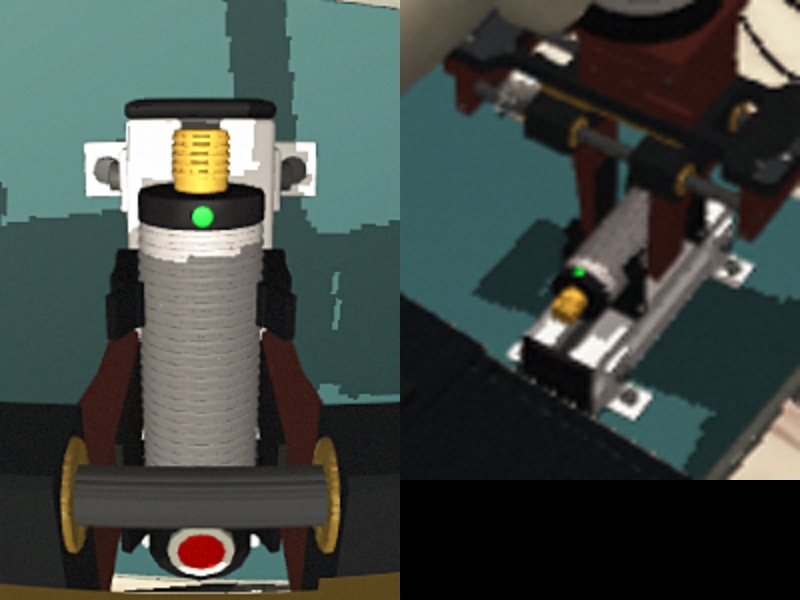

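The sensor sits between both clips' jaws with no slip in the grip: the plug and lens are at the same pixels as before. The axis is at z ≈ 0.0856 m (home is 0.086 m), and it is pressed at about 16 N.

```bash
python3 -c "
from cell import manip;print(manip.job_done())"
```

```text
the job is handed in; nothing more can be done
None
```

The sensor was rolled lens-up and pressed home in both clips, plug toward the black cap; I handed it in still gripped and pressed down with about 16 N, and no verdict came back.

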